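# Fetch the marker and lift the packing caddy

## Task

Pull the blue-capped marker up out of the clay cup and stand it in the yellow slot of the green packing caddy. Then take the caddy by its wooden handle bar, lift it straight up about 10 cm off the table and hold it there steady and level with the marker and the tape roll still in it: finish while holding it in the air, do not put it down. Leave the clay cup, the tin with its brush, the mug and the bowl standing where they are.

Things in the scene. Friction and masses are not known exactly. Their poses are not given: they have to be found in the camera images.
- marker: Fat marker, round, 150 mm long, about 30 g, standing foot down in the clay cup. White barrel 18 mm in diameter (lower 100 mm), blue cap 20 mm in diameter (top 50 mm). Origin at the centre of its foot, z along it towards the cap. It stands upright or leans up to about 4 degrees; about 76 mm of it shows above the cup.
- pen_cup: Narrow heavy terracotta cup, loose, 80 mm high, 43 mm in diameter with a 53 mm foot; bore 26 to 27 mm in diameter, its floor 6 mm above the table. Origin at the centre of its underside, z up. 0.3 kg.
- tote: Green open packing caddy, loose on the table (table top at height 0), 290 mm long (its x axis) by 140 mm wide (its y axis), tray walls 45 mm high and 6 mm thick, tray floor 6 mm thick. Two square 16 mm wooden posts at x = +55 and -55 mm carry a handle bar. At the +x end is a yellow square slot. Origin at the centre of its underside, z up. 0.4 to 0.75 kg; its centre of mass lies near the middle.
- tote_handle (a point): Centre of the caddy's wooden handle bar, 130 mm above the caddy's underside. The bar runs 126 mm along the caddy's x axis, is 18 mm thick (along the caddy's y) and 20 mm high; about 110 mm of free space under it between its posts. Axes as the caddy's.
- slot_mouth (a point): Centre of the open top of the yellow slot, 85 mm above the caddy's underside and 115 mm from the caddy's centre along its +x. The opening is 38 x 38 mm, walls 4 mm. Axes as the caddy's.
- slot_floor (a point): Centre of the slot's floor, 75 mm below its mouth, 10 mm above the caddy's underside. Axes as the caddy's.
- tape_roll: Brown roll of tape lying loose and flat in the caddy's -x end, 60 mm in diameter, 38 mm hole, 24 mm high, about 60 g. Origin at the centre of its underside.
- tin: Bystander: bare metal tin, loose, 85 mm high, 48 mm in diameter with a 57 mm foot, holding a brush. Origin at the centre of its underside. It and the clay cup swap places from start to start.
- brush: Bystander: brush standing in the tin, 148 mm long, wooden handle 24 mm in diameter, brass ferrule, black bristle block on top (its top about 155 mm above the table). Origin at its foot, z along it.
- mug: Bystander: blue mug, 76 mm across, 85 mm high, standing beyond the caddy and the cups. Origin at the centre of its underside.
- bowl: Bystander: terracotta bowl, 110 mm across, 45 mm high, beyond the cups. Origin at the centre of its underside.
Not all that is in view belongs to the job. Of the things like the tape_roll, leave any that is purple; of the rest the larger one is meant.

How it is judged (in metres and radians):
On the way, in this order (a step that is already met when the one before it is completed fails the run):
1. the marker is pulled up clear of the clay cup by the fingers (z of marker in the frame of pen_cup above 0.085 m and contact force between the fingers and marker above 0.5 N and angle between pen_cup's own z axis and vertical below 0.2 rad), for 0.2 s.
2. the marker stands at the bottom of the caddy's yellow slot, let go, the caddy still on the table (distance between marker and slot_floor below 0.022 m and contact force between the fingers and marker below 0.05 N and linear speed of marker below 0.05 m/s and height (world z) of tote below 0.01 m), for 0.2 s.
At the end, for the whole second after the job is handed in: Fingers hold the caddy in the air, underside 60-160 mm up, tilted under 0.1 rad, still (20 mm/s, 0.1 rad/s), touching no bystander; marker foot in the slot within 22 mm of its floor centre, free of the fingers; tape roll in the caddy; clay cup upright within 40 mm of its start (height (world z) of tote between 0.06 and 0.16 m and angle between each of tote, pen_cup's own z axis and vertical below 0.1 rad and linear speed of tote below 0.02 m/s and angular speed of tote below 0.1 rad/s and contact force between the fingers and tote above 2 N and contact force between tote and pen_cup below 0.05 N and contact force between tote and tin below 0.05 N and contact force between tote and brush below 0.05 N and contact force between tote and mug below 0.05 N and contact force between tote and bowl below 0.05 N and distance between marker and slot_floor below 0.022 m and contact force between the fingers and marker below 0.05 N and z of tape_roll in the frame of tote between -0.005 and 0.02 m and horizontal distance between tape_roll and tote below 0.14 m and height (world z) of pen_cup below 0.01 m and distance of pen_cup from where it was at the start of the episode below 0.04 m); the arm keeps its last pose, push and grip.
It fails at once if the tin or its brush is shifted by more than 30 mm or knocked over (distance of any of tin, brush from where it was at the start of the episode above 0.03 m or angle between any of tin, brush's own z axis and vertical above 0.35 rad).
It fails at once if the mug is shifted by more than 30 mm or knocked over (distance of mug from where it was at the start of the episode above 0.03 m or angle between mug's own z axis and vertical above 0.35 rad).
It fails at once if the bowl is shifted by more than 30 mm or knocked over (distance of bowl from where it was at the start of the episode above 0.03 m or angle between bowl's own z axis and vertical above 0.35 rad).
It fails at once if the clay cup is knocked over (angle between pen_cup's own z axis and vertical above 0.6 rad).
It fails at once if the caddy is tipped by more than 0.3 rad (angle between tote's own z axis and vertical above 0.3 rad).
It also fails if it takes over 56 s, if anything falls off the work surface, if the arm or the gripper's body presses on something with over 40 N, if the wrist force passes 120 N, or if a joint passes its speed limit or range.

## Robot

A 6-joint arm with a two-finger parallel gripper is mounted at the origin on the work surface. World frame = base frame: x ahead of the robot, y to its left, z up, the work surface at z = 0. Lengths are in mm, angles in rad, forces in N, time in s.
With the tool pointing down it reaches from about 350 to 975 mm from the base axis. Payload 7.1 kg.
Tool frame: the origin (TCP) lies between the finger pads; the fingertips stand ctrl.tip_extent ahead of it and the grasp point (between the pads) lies 3 mm ahead of it (ctrl.tip_extent is the distance from the TCP to the fingertips, in mm); z points along the fingers, y is the direction in which the jaws open and shut (so a half turn about z gives the same grasp; the last joint's range is limited). The gripper opens to 88 mm and grips with 3 to 60 N. Pads are 20 mm wide; open, the fingers measure 115 mm over their backs; the gripper's body (75 mm by 178 mm) begins 61 mm behind the grasp point.
Start: joints at [1.268, 0.423, 1.63, -0, 1.089, -0.019], TCP at [174.972, 599.991, 210.975] pointing down, gripper open.
Joint ranges: [-3, 3], [-0.9, 2.11], [0.09, 2.58], [-1.31, 4.45], [0.11, 2.69], [-2.54, 2.54]. Speed limits (rad/s): [2.39, 2.39, 3.01, 3.14, 3.14, 3.14].

## Interface

Orientations are given as a rotation vector (axis times angle).
In Python, from workcell import ctrl, viewer gives the robot as it stands.
- The arm moves only by the shell command python3 -m crank 'ROWS' [OPENING]. ROWS is text: rows parted by semicolons, each of 4 numbers parted by spaces: the shift along the tool's x, y, z in mm, then the turn about the tool's z in degrees. In form: x y z spin; .... A call has 1 to 12 rows; each row is the pose to reach, as a shift and turn from the pose measured when the call began, along the tool's axes at that moment; what a row does not reach only later rows make up. A row lasts 1/8 s, in which the tool goes at most 62.5 mm and 10.7 degrees, less where a joint would pass 70% of its speed; a pose out of reach is approached as far as the arm can. A call with a gripper value outside its range is refused whole. OPENING is the closure, from 0 (fully open) to 1 (shut), set as the call begins (- or left out, the last holds). The fingers move at their own pace and stop on an object; the grip force is fixed at half the most. Time passes only in rows, so rows that repeat a pose let the fingers close. It gives the time, the measured TCP pose, the force and the opening at its end, in the units of the state.
- ctrl.get_obs(): the state, without advancing time (a new reading comes with each control period).
- viewer.get_image(name): name is "side" or "top"; returns a dict with "color" (384x512x3 uint8, red, green, blue), "vfov" (degrees; the focal length in pixels is half the picture's height over the tangent of half this angle, whatever the lens; pixels are square), "cx", "cy" (the principal point, pixels), "D" ([k1, k2, p1, p2, k3] as OpenCV has them; the pictures are not rectified), "extrinsics" (4x4, takes a point from camera to world coordinates). Camera axes: x right, y down, z forward; pixel columns grow to the right and rows downward; lengths in mm; the calibration is good to about 2 mm. A picture is of the moment at which its call begins. There is no depth.
- ctrl.close_job(): hands the job in, once; it reports no verdict.
The state is a dict: "t": time; "qpos": joint angles; "qvel": joint speeds; "joint_torque": joint torques, N m; "ee_pos": TCP position; "orientation": TCP orientation; "ft_force": force on the tool from outside, world axes, zero at the start; "moment": the same for the moment, N m; "width": finger opening in mm.
Only numpy, scipy, OpenCV 4.12 (cv2) and the standard library are available. Lean on these libraries where they do the work, as an engineer would, in place of code of your own. Each camera call takes 0.05 s, during which the arm holds its last target. There are 200 camera calls.

## Working session

There is one attempt and no reset: what is moved stays moved. The work goes in short steps, Python scripts to look and compute and a shell command to move; the robot and the scene stay as the last step left them, time stands still between calls to the robot, and variables do not carry over. Pictures are saved under pics/ and viewed, about 8 in all and at most 12, crops included, and the job is handed in when it is done.

```bash
mkdir -p pics; ls
cat > h.py <<'E'
import numpy as np,cv2
from workcell import ctrl,viewer
def get(n):
    d=viewer.get_image(n); return d
def K(d):
    h,w=d["color"].shape[:2]; f=h/2/np.tan(np.radians(d["vfov"])/2)
    return np.array([[f,0,d["cx"]],[0,f,d["cy"]],[0,0,1]])
def ray(d,p):
    p=np.array(p,float).reshape(-1,1,2)
    u=cv2.undistortPoints(p,K(d),np.array(d["D"],float)).reshape(-1,2)
    E=np.array(d["extrinsics"]); v=np.c_[u,np.ones(len(u))]@E[:3,:3].T
    return E[:3,3],v
def onz(d,p,z):
    o,v=ray(d,p); return o+v*((z-o[2])/v[:,2])[:,None]
def proj(d,P):
    E=np.linalg.inv(np.array(d["extrinsics"])); r,_=cv2.Rodrigues(E[:3,:3])
    return cv2.projectPoints(np.array(P,float).reshape(-1,1,3),r,E[:3,3],K(d),np.array(d["D"],float))[0].reshape(-1,2)
def tri(d1,p1,d2,p2):
    o1,v1=ray(d1,p1);o2,v2=ray(d2,p2);v1=v1[0];v2=v2[0]
    s=np.linalg.lstsq(np.c_[v1,-v2],o2-o1,rcond=None)[0]
    a=o1+s[0]*v1;b=o2+s[1]*v2
    return (a+b)/2,np.linalg.norm(a-b)
E
python3 - <<'E'
from h import *
for n in("side","top"):
    d=get(n);cv2.imwrite(f"pics/{n}0.png",cv2.resize(d["color"][:,:,::-1],None,fx=1.5,fy=1.5,interpolation=cv2.INTER_CUBIC));print(n,d["vfov"],d["cx"],d["cy"],d["D"],np.round(d["extrinsics"],3).tolist())
print(ctrl.get_obs(),ctrl.tip_extent)
E
```

```text
pics
side 54.015361072526545 258.05640723576664 192.70850650522917 [-0.08014473  0.          0.          0.          0.        ] [[-0.929, -0.264, 0.259, 394.997], [-0.369, 0.69, -0.623, 551.016], [-0.014, -0.674, -0.739, 796.429], [0.0, 0.0, 0.0, 1.0]]
top 43.15938375388642 248.71125325121696 197.2052504213919 [-0.074977  0.        0.        0.        0.      ] [[-0.028, -0.992, 0.124, 458.714], [-1.0, 0.027, -0.011, 5.326], [0.007, -0.124, -0.992, 1493.523], [0.0, 0.0, 0.0, 1.0]]
{'t': 0.1, 'qpos': array([ 1.26799285e+00,  4.23786904e-01,  1.63061346e+00, -3.67830247e-05,
        1.08862411e+00, -1.90022672e-02]), 'qvel': array([ 0.00131424, -0.00164565, -0.0026929 ,  0.00022072, -0.0003116 ,
       -0.00117804]), 'joint_torque': array([ 3.42783687e-04, -5.45612061e+01, -2.74326271e+01,  6.44874922e-02,
        1.88039633e-02,  1.62402972e-05]), 'ee_pos': array([174.83203768, 599.49384741, 210.265461  ]), 'orientation': array([-4.44244774e-01, -3.10982424e+00,  2.22810309e-03]), 'ft_force': array([-0.99972488,  0.44139113, -0.78899236]), 'moment': array([-0.0042187 ,  0.0101939 , -0.00434536]), 'width': 87.7272944866672} 22.0
```

View pics/side0.png

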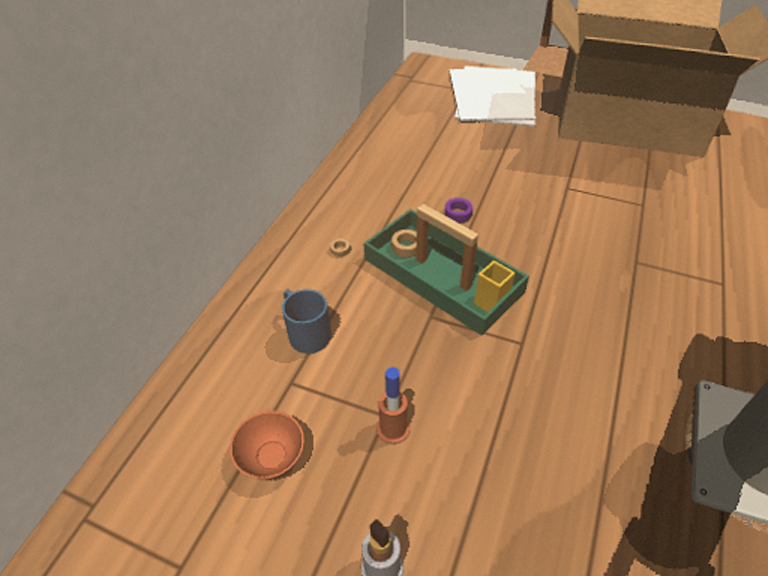

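View pics/top0.png

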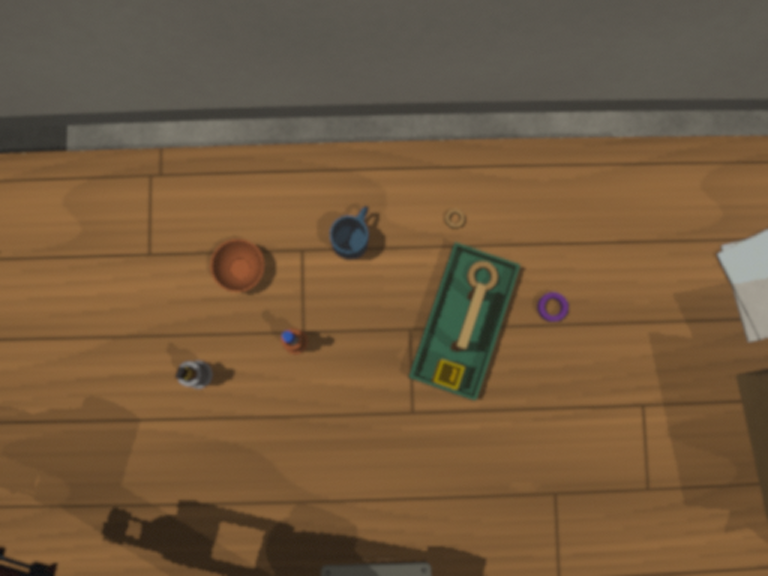

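```bash
cat > m.py <<'E'
from h import *
def masks(d):
    c=cv2.cvtColor(d["color"],cv2.COLOR_RGB2HSV).astype(int);h,s,v=c[...,0],c[...,1],c[...,2]
    return dict(blue=(h>112)&(h<128)&(s>150)&(v>70),yel=(h>=22)&(h<34)&(s>170)&(v>90),green=(h>55)&(h<90)&(s>90)&(v>20))
def blob(m):
    n,l,st,ce=cv2.connectedComponentsWithStats(m.astype(np.uint8));i=1+np.argmax(st[1:,4]);return l==i,st[i],ce[i]
E
python3 - <<'E'
from m import *
D={n:get(n) for n in("side","top")};B={}
for n,d in D.items():
    for k,m in masks(d).items():
        b,st,ce=blob(m);B[n,k]=(b,ce);print(n,k,st,ce.round(1))
P,e=tri(D["side"],B["side","blue"][1],D["top"],B["top","blue"][1]);print("cap mid",P,e)
P,e=tri(D["side"],B["side","yel"][1],D["top"],B["top","yel"][1]);print("yel",P,e)
# blue axis in side
ys,xs=np.nonzero(B["side","blue"][0]);p=np.c_[xs,ys].astype(float);c=p.mean(0);u=np.linalg.svd(p-c)[2][0];t=(p-c)@u;print("axis",c,u,t.min(),t.max())
ys,xs=np.nonzero(B["side","blue"][0])
# green outline top
for n,z in(("top",45),):
    b=B[n,"green"][0]|B[n,"yel"][0]
    cn=max(cv2.findContours(b.astype(np.uint8),0,2)[0],key=cv2.contourArea);r=cv2.minAreaRect(cv2.convexHull(cn));bp=cv2.boxPoints(r)
    q=onz(D[n],bp,z);print("tray rim corners",q.round(1).tolist(),np.linalg.norm(q-np.roll(q,1,0),axis=1),q.mean(0))
b=B["top","yel"][0];cn=max(cv2.findContours(b.astype(np.uint8),0,2)[0],key=cv2.contourArea);bp=cv2.boxPoints(cv2.minAreaRect(cn));q=onz(D["top"],bp,85);print("slot",q.round(1).tolist(),np.linalg.norm(q-np.roll(q,1,0),axis=1),q.mean(0))
im=[]
for n,(x,y,w,h) in(("side",(200,120,190,200)),("top",(150,150,220,130))):
    im.append(cv2.resize(D[n]["color"][y:y+h,x:x+w,::-1],(400,int(400*h/w)),interpolation=cv2.INTER_CUBIC))
H=max(i.shape[0] for i in im);cv2.imwrite("pics/c1.png",np.hstack([np.pad(i,((0,H-i.shape[0]),(0,0),(0,0))) for i in im]))
E
```

```text
side blue [258 246   8   6  36] [261.4 248.4]
side yel [335 187   2   2   2] [335.5 187.5]Traceback (most recent call last):
  File "<stdin>", line 5, in <module>
  File "m.py", line 6, in blob
    n,l,st,ce=cv2.connectedComponentsWithStats(m.astype(np.uint8));i=1+np.argmax(st[1:,4]);return l==i,st[i],ce[i]
                                                                       ~~~~~~~~~^^^^^^^^^^
    return _wrapfunc(a, 'argmax', axis=axis, out=out, **kwds)
    return bound(*args, **kwds)
ValueError: attempt to get argmax of an empty sequence
```

Run:
```python
from m import *
for n,ps in(("side",[(261,250),(261,260),(261,268),(328,187),(325,197),(338,182),(300,190),(300,197)]),("top",[(192,225),(195,227),(292,249),(300,243),(305,250),(300,210),(290,240)])):
    c=cv2.cvtColor(get(n)["color"],cv2.COLOR_RGB2HSV)
    for x,y in ps: print(n,x,y,c[y,x])
```

```text
side 261 250 [113 155 189]
side 261 260 [122  95 105]
side 261 268 [ 20  39 158]
side 328 187 [ 21 174 216]
side 325 197 [ 21 174 136]
side 338 182 [ 20 178 132]
side 300 190 [ 68  80 125]
side 300 197 [ 67  80 125]
top 192 225 [110 172 154]
top 195 227 [118  63  65]
top 292 249 [ 25 231 126]
top 300 243 [ 25 216 105]
top 305 250 [ 24 213 110]
top 300 210 [ 72 107  98]
top 290 240 [67 84 82]
```

```bash
cat > m.py <<'E'
from h import *
def masks(d):
    c=cv2.cvtColor(d["color"],cv2.COLOR_RGB2HSV).astype(int);h,s,v=c[...,0],c[...,1],c[...,2]
    return dict(blue=(h>104)&(h<130)&(s>80)&(v>50),yel=(h>=19)&(h<34)&(s>150)&(v>50),green=(h>50)&(h<95)&(s>50)&(v>15))
def blob(m,near=None):
    n,l,st,ce=cv2.connectedComponentsWithStats(m.astype(np.uint8))
    k=st[1:,4].astype(float)
    if near is not None:k=np.where(np.linalg.norm(ce[1:]-near,axis=1)<15,k,0)
    i=1+np.argmax(k);return l==i,st[i],ce[i]
E
cat > a.py <<'E'
from m import *
D={n:get(n) for n in("side","top")};B={}
N={("side","blue"):(261,255),("side","yel"):(330,190),("side","green"):None,("top","blue"):(194,226),("top","yel"):(300,250),("top","green"):None}
im=[]
for n,(x,y,w,h) in(("side",(200,120,190,200)),("top",(150,150,220,130))):
    im.append(cv2.resize(D[n]["color"][y:y+h,x:x+w,::-1],(400,int(400*h/w)),interpolation=cv2.INTER_CUBIC))
H=max(i.shape[0] for i in im);cv2.imwrite("pics/c1.png",np.hstack([np.pad(i,((0,H-i.shape[0]),(0,0),(0,0))) for i in im]))
for n,d in D.items():
    for k,m in masks(d).items():
        b,st,ce=blob(m,N[n,k]);B[n,k]=(b,ce);print(n,k,st,ce.round(1))
P,e=tri(D["side"],B["side","blue"][1],D["top"],B["top","blue"][1]);print("cap mid",P,e)
P,e=tri(D["side"],B["side","yel"][1],D["top"],B["top","yel"][1]);print("yel",P,e)
ys,xs=np.nonzero(B["side","blue"][0]);p=np.c_[xs,ys].astype(float);c=p.mean(0);u=np.linalg.svd(p-c)[2][0];t=(p-c)@u;print("axis",c,u,t.min(),t.max())
b=B["top","green"][0]|B["top","yel"][0]
cn=max(cv2.findContours(b.astype(np.uint8),0,2)[0],key=cv2.contourArea);bp=cv2.boxPoints(cv2.minAreaRect(cv2.convexHull(cn)))
q=onz(D["top"],bp,45);print("tray rim",q.round(1).tolist(),np.linalg.norm(q-np.roll(q,1,0),axis=1),q.mean(0))
b=B["top","yel"][0];cn=max(cv2.findContours(b.astype(np.uint8),0,2)[0],key=cv2.contourArea);bp=cv2.boxPoints(cv2.minAreaRect(cn));q=onz(D["top"],bp,85);print("slot",q.round(1).tolist(),np.linalg.norm(q-np.roll(q,1,0),axis=1),q.mean(0))
E
python3 a.py
```

```text
side blue [257 245   9  20 149] [261.2 254.1]
side yel [317 174  26  33 561] [328.4 189.4]
side green [ 243  140  109   73 1305] [294.9 182.6]
top blue [188 221   8   8  44] [191.8 224.2]
top yel [288 240  22  20 301] [298.9 249.1]
top green [ 273  163   73  103 3111] [308.9 213.5]
cap mid [556.40603582 152.04640483 136.01339513] 0.11433147431322947
yel [ 481.36996297 -154.23734479   53.37084343] 2.7568322982402345
axis [261.24161074 254.14765101] [-0.00712435  0.99997462] -9.159946235649425 9.868068977563892
tray rim [[477.4, -76.1, 45.0], [744.6, -178.1, 45.0], [694.5, -311.2, 45.0], [428.8, -206.2, 45.0]] [138.86337369 286.07515855 142.19318025 285.73468234] [ 586.31666317 -192.8952239    45.        ]
slot [[465.9, -117.7, 85.0], [511.3, -134.7, 85.0], [493.4, -183.7, 85.0], [448.1, -166.5, 85.0]] [51.98492989 48.48153045 52.1814929  48.46144164] [ 479.64519257 -150.66534756   85.        ]
```

View pics/c1.png

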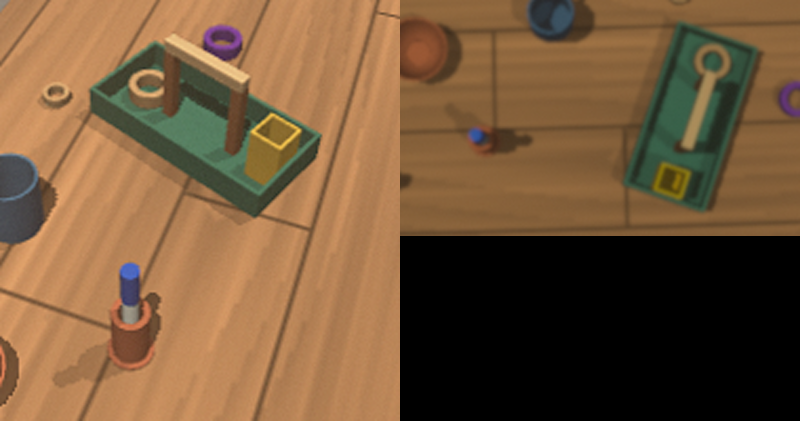

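The side crop shows the blue cap above the clay cup at about (130,285), the slot at (275,145), and the bar from (170,45) to (245,78). The brown tape is already in the caddy. The tray rim measures 286x140 and the slot lies 115 mm from its centre, both matching the given sizes.

```bash
cat > g.py <<'E'
import sys
from h import *
from scipy.spatial.transform import Rotation as R
def go(*targets):
    o=ctrl.get_obs();r=R.from_rotvec(o["orientation"]).as_matrix();y=np.degrees(np.arctan2(r[1,1],r[0,1]))
    print("t",o["t"],"tcp",o["ee_pos"].round(1),"yaw_y",y.round(2),"tilt",np.degrees(np.arccos(-r[2,2])).round(2),"q",o["qpos"].round(2),"F",o["ft_force"].round(1),"w",o["width"].round(1))
    for t in targets: print(t,"->",(r.T@(np.array(t)-o["ee_pos"])).round(1))
if __name__=="__main__": go(*[eval(a) for a in sys.argv[1:]])
E
python3 - <<'E'
from m import *
D={n:get(n) for n in("side","top")}
for n in D:
    print(n,proj(D[n],[(556,152,z) for z in(80,106,131,156)]).round(1).tolist())
d=D["side"];c=cv2.cvtColor(d["color"],cv2.COLOR_RGB2HSV).astype(int)
m=((c[...,0]<12)&(c[...,1]>110)&(c[...,2]>60));b,st,ce=blob(m,(262,278));print("cup side",st,ce)
ys,xs=np.nonzero(b)
for y in range(st[1],st[1]+st[3],3): print(y,xs[ys==y].min(),xs[ys==y].max(),end="; ")
print(proj(d,[(556,152,z) for z in(0,40,80)]).round(1).tolist())
E
python3 g.py "(556,152,230)" "(556,152,122)"
```

```text
side [[261.7, 268.3], [261.6, 262.0], [261.5, 255.5], [261.4, 248.8]]
top [[193.9, 225.7], [192.9, 225.1], [192.0, 224.5], [191.0, 223.9]]
cup side [251 262  23  34 506] [261.61857708 280.47826087]
262 255 267; 265 253 270; 268 252 271; 271 253 270; 274 253 270; 277 253 270; 280 253 271; 283 251 272; 286 251 272; 289 252 271; 292 254 269; 295 260 263; [[261.9, 286.1], [261.8, 277.5], [261.7, 268.3]]Traceback (most recent call last):
  File "g.py", line 8, in <module>
    if __name__=="__main__": go(*[eval(a) for a in sys.argv[1:]])
                             ~~^^^^^^^^^^^^^^^^^^^^^^^^^^^^^^^^^^
  File "g.py", line 6, in go
    print("t",o["t"],"tcp",o["ee_pos"].round(1),"yaw_y",y.round(2),"tilt",np.degrees(np.arccos(-r[2,2])).round(2),"q",o["qpos"].round(2),"F",o["ft_force"].round(1),"w",o["width"].round(1))
                                                                                                                                                                        ^^^^^^^^^^^^^^^^
AttributeError: 'float' object has no attribute 'round'
```

```bash
sed -i 's/o\["width"\].round(1)/round(o["width"],1)/' g.py; python3 g.py "(556,152,230)" "(556,152,122)"
```

```text
t 0.5 tcp [175. 600. 211.] yaw_y 73.74 tilt 0.0 q [ 1.27  0.42  1.63 -0.    1.09 -0.02] F [ 0.3 -0.6 -0. ] w 87.5
(556, 152, 230) -> [-491.2 -323.4  -19. ]
(556, 152, 122) -> [-491.2 -323.4   89. ]
```

```bash
python3 -m crank '-20 -13 -10 1; -70 -46 -19 3; -125 -82 -19 5.2; -180 -118 -19 5.2; -235 -155 -19 5.2; -290 -191 -19 5.2; -345 -227 -19 5.2; -400 -263 -19 5.2; -445 -293 -19 5.2; -480 -316 -19 5.2; -491 -323.5 -19 5.2; -491 -323.5 -19 5.2' 0; python3 g.py "(556,152,230)" "(556,152,122)"
```

```text
t: 2.0
ee_pos: [555.6, 150.9, 230.2]
orientation: [-0.588, -3.086, -0.0]
ft_force: [0.2, 0.4, 0.1]
width: 87.9
t 2.0 tcp [555.6 150.9 230.2] yaw_y 68.41 tilt 0.01 q [ 0.24  0.33  1.72  0.    1.09 -0.95] F [0.2 0.4 0.1] w 87.9
(556, 152, 230) -> [0.1 1.2 0.2]
(556, 152, 122) -> [  0.    1.2 108.2]
```

```bash
python3 -m crank '0 1 25 0; 0 1 55 0; 0 1 85 0; 0 1 100 0; 0 1 106 0; 0 1 106 0; 0 1 106 0' && python3 -m crank '0 0 0 0; 0 0 0 0; 0 0 0 0; 0 0 0 0; 0 0 0 0; 0 0 0 0' 1; python3 g.py "(556,152,250)"
```

```text
t: 2.88
ee_pos: [556.6, 152.1, 125.2]
orientation: [0.588, 3.085, 0.001]
ft_force: [1.0, -1.0, 0.5]
width: 87.7
t: 3.62
ee_pos: [556.6, 152.1, 125.1]
orientation: [0.588, 3.085, 0.001]
ft_force: [0.1, 0.4, 0.3]
width: 31.4
t 3.625 tcp [556.6 152.1 125.1] yaw_y 68.41 tilt 0.08 q [ 0.25  0.47  1.8   0.    0.88 -0.95] F [0.1 0.4 0.3] w 31.4
(556, 152, 250) -> [   0.4   -0.2 -124.9]
```

```bash
python3 -m crank '0 0 0 0; 0 0 0 0; 0 0 0 0; 0 0 0 0' && python3 -m crank '0 0 -10 0; 0 0 -25 0; 0 0 -45 0; 0 0 -70 0; 0 0 -95 0; 0 0 -115 0; 0 0 -130 0; 0 0 -130 0; 0 0 -130 0; 0 0 -130 0; 0 0 -130 0'; python3 g.py "(480,-151,255)"
python3 - <<'E'
from h import *
d=get("side");cv2.imwrite("pics/s2.png",cv2.resize(d["color"][120:320,180:390,::-1],None,fx=2.5,fy=2.5,interpolation=cv2.INTER_CUBIC))
E
```

```text
t: 4.12
ee_pos: [556.5, 152.1, 125.1]
orientation: [0.588, 3.085, 0.001]
ft_force: [0.1, 0.0, 0.4]
width: 19.4
t: 5.5
ee_pos: [556.1, 152.0, 254.4]
orientation: [0.588, 3.086, 0.0]
ft_force: [0.5, -0.2, -0.4]
width: 19.4
t 5.5 tcp [556.1 152.  254.4] yaw_y 68.41 tilt 0.01 q [ 0.25  0.3   1.7   0.    1.14 -0.95] F [ 0.5 -0.2 -0.4] w 19.4
(480, -151, 255) -> [ -40.7 -309.7   -0.6]
```

View pics/s2.png

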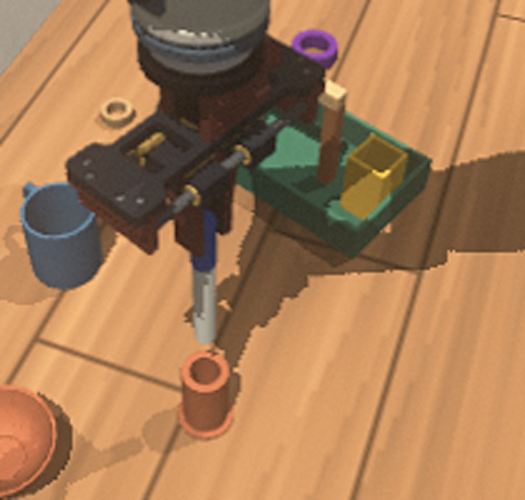

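The marker is out of the cup, which still stands at (205,390); its foot shows at (205,340). Moving it over the slot.

```bash
python3 -m crank '-3 -20 0 0; -7 -55 0 0; -13 -100 0 0; -19 -145 0 0; -25 -190 0 0; -31 -235 0 0; -36 -275 0 0; -39 -300 0 0; -40.5 -309.5 0 0; -40.5 -309.5 0 0; -40.5 -309.5 0 0'; python3 g.py "(480,-151,131)"
python3 - <<'E'
from h import *
o=ctrl.get_obs()["ee_pos"]
I=[]
for n in("side","top"):
    d=get(n);P=proj(d,[(o[0],o[1],o[2]-119),(o[0],o[1],o[2]-60),(480,-151,85)]);print(n,P.round(1).tolist())
    c=(P[2]).astype(int);x,y=c-50;I.append(cv2.resize(d["color"][y-10:y+80,x:x+100,::-1],(390,351),interpolation=cv2.INTER_CUBIC));print(x,y-10)
cv2.imwrite("pics/p3.png",np.hstack(I))
E
```

```text
t: 6.92
ee_pos: [480.0, -150.1, 254.4]
orientation: [0.588, 3.086, 0.001]
ft_force: [0.2, 0.2, -0.5]
width: 19.4
t 6.925 tcp [ 480.  -150.1  254.4] yaw_y 68.44 tilt 0.03 q [-0.33  0.19  1.85  0.    1.1  -1.52] F [ 0.2  0.2 -0.5] w 19.4
(480, -151, 131) -> [ -0.3  -0.9 123.4]
side [[333.1, 168.6], [336.3, 150.9], [330.6, 182.2]]
280 122
top [[300.6, 248.6], [303.1, 248.2], [298.9, 249.0]]
248 188
```

View pics/p3.png

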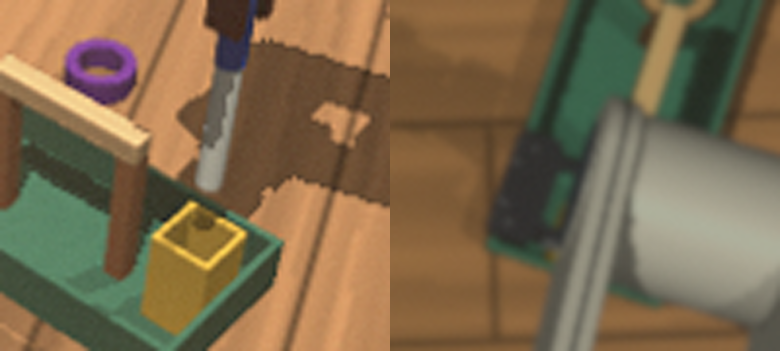

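Foot at about (333.6,169.9) px against a predicted (333.1,168.6), and the slot mouth is as computed. Lowering.

```bash
python3 -m crank '0 -1 12 0; 0 -1 30 0; 0 -1 48 0; 0 -1 64 0; 0 -1 80 0; 0 -1 94 0; 0 -1 106 0; 0 -1 115 0; 0 -1 120 0; 0 -1 122 0; 0 -1 122 0; 0 -1 122 0'; python3 g.py
```

```text
t: 8.52
ee_pos: [480.0, -150.9, 132.7]
orientation: [0.586, 3.086, 0.0]
ft_force: [0.6, -0.1, -0.3]
width: 19.3
t 8.525 tcp [ 480.  -150.9  132.7] yaw_y 68.48 tilt 0.05 q [-0.33  0.36  1.95  0.    0.83 -1.52] F [ 0.6 -0.1 -0.3] w 19.3
```

No contact force. Opening slowly enough by dwell, then rising.

```bash
python3 -m crank '0 0 0 0; 0 0 0 0; 0 0 0 0; 0 0 0 0; 0 0 0 0; 0 0 0 0; 0 0 0 0; 0 0 0 0; 0 0 0 0; 0 0 0 0' 0 && python3 -m crank '0 0 -10 0; 0 0 -30 0; 0 0 -55 0; 0 0 -80 0; 0 0 -100 0; 0 0 -110 0; 0 0 -110 0; 0 0 -110 0; 0 0 -110 0'; python3 g.py "(586,-193,243)" "(586,-193,127)"
python3 - <<'E'
from h import *
d=get("side");x,y=235,110;cv2.imwrite("pics/s4.png",cv2.resize(d["color"][y:y+130,x:x+130,::-1],None,fx=4,fy=4,interpolation=cv2.INTER_CUBIC))
print(proj(d,[(586.3,-192.9,140),(586.3+.9304*63,-192.9-.3665*63,140),(586.3-.9304*63,-192.9+.3665*63,140)])*4-np.array([x,y])*4)
E
```

```text
t: 9.78
ee_pos: [480.0, -150.9, 132.7]
orientation: [0.586, 3.086, 0.0]
ft_force: [-0.1, -0.7, -0.7]
width: 88.0
t: 10.9
ee_pos: [479.5, -150.8, 241.9]
orientation: [-0.586, -3.086, -0.001]
ft_force: [0.3, -0.5, -0.2]
width: 87.5
t 10.9 tcp [ 479.5 -150.8  241.9] yaw_y 68.48 tilt 0.05 q [-0.33  0.2   1.87  0.    1.07 -1.52] F [ 0.3 -0.5 -0.2] w 87.5
(586, -193, 243) -> [-114.6   -0.2   -1.1]
(586, -193, 127) -> [-114.7   -0.2  114.9]
[[252.12990907 147.70809337]
 [180.25201677 107.00811519]
 [328.26096183 190.96141934]]
```

View pics/s4.png

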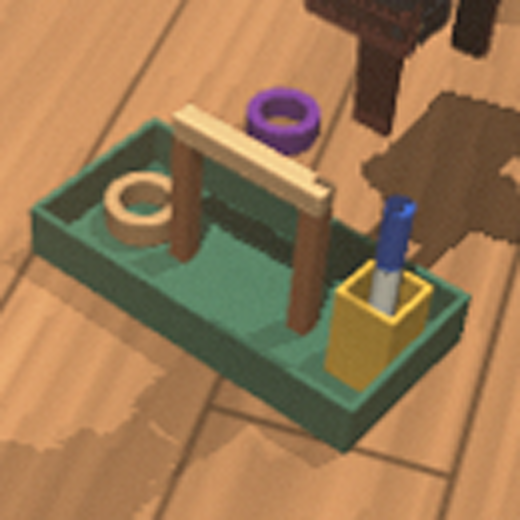

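The marker stands in the slot (cap at about (398,220)), the tape is in place, and the bar centre at (255,150) matches the prediction of (252,148). Moving over the bar, descending and gripping.

```bash
python3 -m crank '-15 0 0 0; -45 0 0 0; -80 0 0 0; -105 0 0 0; -115.5 0 10 0; -115.5 0 35 0; -115.5 0 65 0; -115.5 0 90 0; -115.5 0 105 0; -115.5 0 110 0; -115.5 0 110 0; -115.5 0 110 0' && python3 g.py "(586,-193,132)" && python3 -m crank '0 0 0 0; 0 0 0 0; 0 0 0 0; 0 0 0 0; 0 0 0 0; 0 0 0 0; 0 0 0 0; 0 0 0 0; 0 0 0 0; 0 0 0 0' 1; python3 g.py
```

```text
t: 12.45
ee_pos: [587.6, -193.3, 132.9]
orientation: [0.586, 3.085, 0.0]
ft_force: [-0.4, 0.4, 0.8]
width: 87.6
t 12.45 tcp [ 587.6 -193.3  132.9] yaw_y 68.48 tilt 0.06 q [-0.34  0.51  1.7   0.    0.93 -1.53] F [-0.4  0.4  0.8] w 87.6
(586, -193, 132) -> [ 1.6 -0.3  0.9]
t: 13.7
ee_pos: [587.6, -193.3, 132.9]
orientation: [0.586, 3.085, 0.0]
ft_force: [-0.4, 0.5, 0.3]
width: 0.4
t 13.7 tcp [ 587.6 -193.3  132.9] yaw_y 68.48 tilt 0.06 q [-0.34  0.51  1.7   0.    0.93 -1.53] F [-0.4  0.5  0.3] w 0.4
```

The fingers shut on nothing (0.4 mm), so I need to look.

Run:
```python
from h import *
I=[]
for n,x,y in(("side",235,90),("top",240,140)):
    d=get(n);I.append(cv2.resize(d["color"][y:y+150,x:x+130,::-1],(390,450),interpolation=cv2.INTER_CUBIC))
    o=ctrl.get_obs()["ee_pos"];print(n,((proj(d,[o,o-[0,0,22],(586.3,-192.9,140)])-[x,y])*3).round())
cv2.imwrite("pics/s5.png",np.hstack(I))
```

```text
side [[187. 176.]
 [186. 195.]
 [189. 171.]]
top [[223. 210.]
 [219. 212.]
 [223. 210.]]
```

View pics/s5.png

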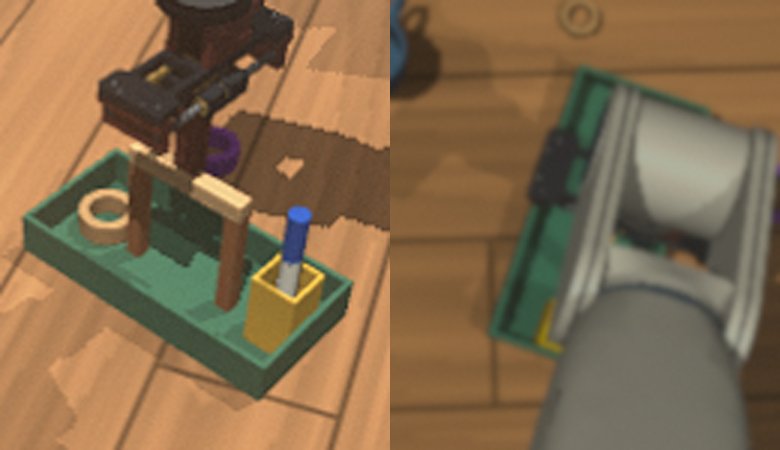

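Run:
```python
from h import *
d=get("side");x,y=265,115;cv2.imwrite("pics/s6.png",cv2.resize(d["color"][y:y+65,x:x+75,::-1],None,fx=9,fy=9,interpolation=cv2.INTER_CUBIC))
o=ctrl.get_obs();print(o)
ty=np.array([.367,.930,0]);tx=np.array([-.930,.367,0])
for s in(-40,-20,0,20,40):print(s,((proj(d,[o["ee_pos"]+ty*s-[0,0,22]])-[x,y])*9).round())
```

```text
{'t': 13.85, 'qpos': array([-3.37331097e-01,  5.07890676e-01,  1.69833468e+00,  4.89863213e-04,
        9.34363237e-01, -1.53274077e+00]), 'qvel': array([-0.00052619, -0.00229852,  0.00083189, -0.001677  , -0.00051172,
        0.00066701]), 'joint_torque': array([-5.78570853e-04, -5.59477293e+01, -2.39068937e+01, -8.66699789e-03,
        7.02048093e-02,  8.69537871e-05]), 'ee_pos': array([ 587.56208791, -193.33479017,  132.90480013]), 'orientation': array([5.86452538e-01, 3.08529925e+00, 3.76889020e-04]), 'ft_force': array([-0.48191727,  0.01358243, -0.3815658 ]), 'moment': array([-0.03963852,  0.02408094,  0.00749336]), 'width': 0.3913652655364184}
-40 [[370. 295.]]
-20 [[329. 327.]]
0 [[288. 359.]]
20 [[245. 392.]]
40 [[202. 426.]]
```

View pics/s6.png

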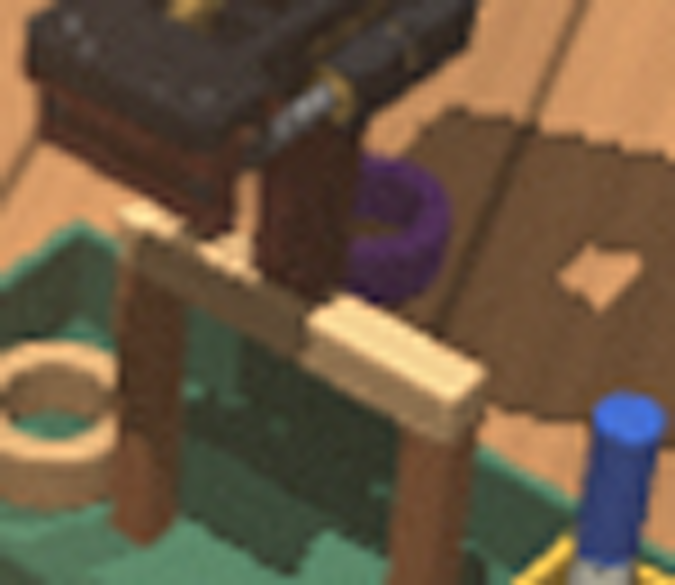

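Run:
```python
from h import *
d=get("side");x,y=235,110
o=np.array([479.5,-150.8,241.9]);ty=np.array([.367,.930,0])
for dz in(-22,0,6,12):
  for s in(-50,50):print(dz,s,((proj(d,[o+ty*s+[0,0,dz]])-[x,y])*4).round())
o=np.array([587.5,-193.3,132.9])
for dz in(58,):
  for s in(-89,-37,37,89):print(dz,s,((proj(d,[o+ty*s+[0,0,dz]])-[265,115])*9).round())
```

```text
-22 -50 [[459.  91.]]
-22 50 [[362. 172.]]
0 -50 [[465.  62.]]
0 50 [[366. 143.]]
6 -50 [[467.  54.]]
6 50 [[368. 135.]]
12 -50 [[468.  46.]]
12 50 [[369. 126.]]
58 -89 [[493.  11.]]
58 -37 [[385.  90.]]
58 37 [[221. 211.]]
58 89 [[ 98. 301.]]
```

My open-finger image points (s4: (378,128), (474,50)) put the fingertips about 30 mm higher than the reported TCP implies. The robot's reported z (or the tool length) is off, so the fingers closed just above the bar. The marker moves were relative, so they were unaffected. I'll rise, open, descend about 29 mm further than before and check the force.

```bash
python3 -m crank '0 1 -15 0; 0 2 -30 0; 0 3 -30 0; 0 3 -30 0; 0 3 -30 0; 0 3 -30 0; 0 3 -30 0; 0 3 -30 0; 0 3 -30 0; 0 3 -30 0; 0 3 -30 0; 0 3 -30 0' 0 && python3 -m crank '0 0 10 0; 0 0 25 0; 0 0 40 0; 0 0 50 0; 0 0 56 0; 0 0 59 0; 0 0 59 0; 0 0 59 0'; python3 g.py
python3 - <<'E'
from h import *
d=get("side");x,y=250,90;cv2.imwrite("pics/s7.png",cv2.resize(d["color"][y:y+110,x:x+110,::-1],None,fx=5,fy=5,interpolation=cv2.INTER_CUBIC))
E
```

```text
t: 15.4
ee_pos: [588.6, -190.5, 162.9]
orientation: [0.586, 3.085, 0.0]
ft_force: [0.9, 0.3, 0.4]
width: 87.8
t: 16.4
ee_pos: [589.0, -190.7, 104.4]
orientation: [0.586, 3.085, 0.0]
ft_force: [0.0, -0.9, -0.9]
width: 87.7
t 16.4 tcp [ 589.  -190.7  104.4] yaw_y 68.48 tilt 0.11 q [-0.33  0.55  1.71  0.    0.88 -1.53] F [ 0.  -0.9 -0.9] w 87.7
```

View pics/s7.png

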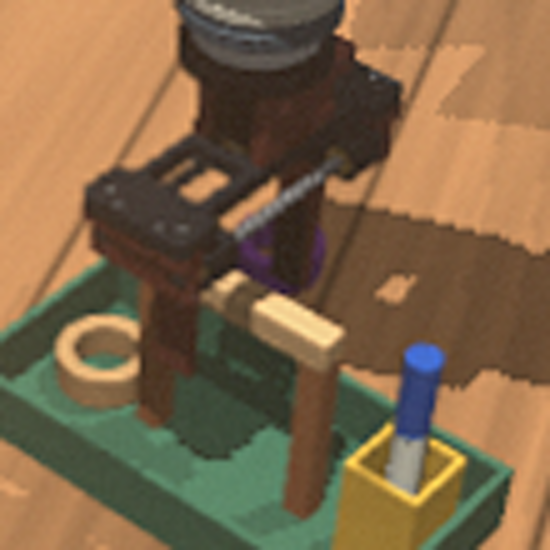

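The fingers now straddle the bar (near fingertip at (180,370), below bar level). Closing.

```bash
python3 -m crank '0 0 0 0; 0 0 0 0; 0 0 0 0; 0 0 0 0; 0 0 0 0; 0 0 0 0; 0 0 0 0; 0 0 0 0; 0 0 0 0; 0 0 0 0; 0 0 0 0; 0 0 0 0' 1; python3 g.py
```

```text
t: 17.95
ee_pos: [588.8, -190.5, 104.1]
orientation: [0.586, 3.085, 0.0]
ft_force: [-0.5, 0.0, -4.4]
width: 17.7
t 17.95 tcp [ 588.8 -190.5  104.1] yaw_y 68.48 tilt 0.08 q [-0.33  0.55  1.71  0.    0.88 -1.53] F [-0.5  0.  -4.4] w 17.7
```

Width 17.7 mm: the bar is held. A small trial lift comes first, with a tilt check.

```bash
python3 -m crank '0 0 -2 0; 0 0 -6 0; 0 0 -12 0; 0 0 -18 0; 0 0 -23 0; 0 0 -25 0; 0 0 -25 0; 0 0 -25 0; 0 0 -25 0; 0 0 -25 0'; python3 g.py
python3 - <<'E'
from h import *
print(ctrl.get_obs()["moment"])
d=get("side");x,y=225,90;cv2.imwrite("pics/s8.png",cv2.resize(d["color"][y:y+130,x:x+140,::-1],None,fx=4.5,fy=4.5,interpolation=cv2.INTER_CUBIC))
# level prediction: bar top ends & rim corners for tote raised 25
for dz in(0,25):
  c=np.array([586.3,-192.9,dz]);X=np.array([-.9304,.3665,0]);Y=np.array([-.3665,-.9304,0])
  P=[c+X*a+Y*b+[0,0,z] for a,b,z in((145,70,45),(145,-70,45),(-145,-70,45),(63,-9,140),(-63,-9,140))];print(((proj(d,P)-[x,y])*4.5).round().tolist())
E
```

```text
t: 19.2
ee_pos: [588.7, -190.4, 128.9]
orientation: [0.586, 3.085, 0.001]
ft_force: [0.9, -0.0, -6.0]
width: 18.0
t 19.2 tcp [ 588.7 -190.4  128.9] yaw_y 68.48 tilt 0.06 q [-0.33  0.51  1.7   0.    0.93 -1.53] F [ 0.9 -0.  -6. ] w 18.0
[-0.03974517 -0.03265701 -0.00055858]
[[575.0, 424.0], [438.0, 555.0], [78.0, 321.0], [405.0, 313.0], [238.0, 217.0]]
[[582.0, 395.0], [443.0, 527.0], [76.0, 293.0], [409.0, 280.0], [239.0, 185.0]]
```

View pics/s8.png

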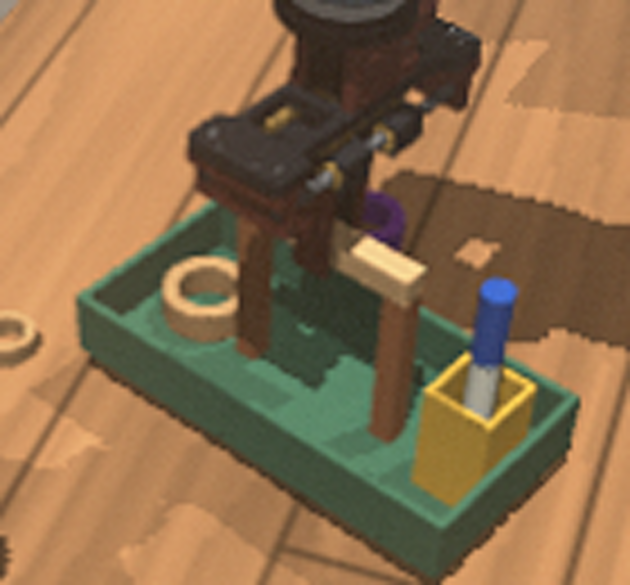

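The rim corners are seen at (578,400), (443,527) and (80,296), against level predictions of (582,395), (443,527) and (76,293). The caddy is off the table and level, with the tape and marker in it. Lifting the other 75 mm.

```bash
python3 -m crank '0 0 -3 0; 0 0 -10 0; 0 0 -20 0; 0 0 -31 0; 0 0 -42 0; 0 0 -53 0; 0 0 -63 0; 0 0 -70 0; 0 0 -74 0; 0 0 -75 0; 0 0 -75 0; 0 0 -75 0' && python3 -m crank '0 0 0 0; 0 0 0 0; 0 0 0 0; 0 0 0 0; 0 0 0 0; 0 0 0 0; 0 0 0 0; 0 0 0 0'; python3 g.py
python3 - <<'E'
from h import *
d=get("side");x,y=220,65;cv2.imwrite("pics/s9.png",cv2.resize(d["color"][y:y+230,x:x+160,::-1],None,fx=2.6,fy=2.6,interpolation=cv2.INTER_CUBIC))
c=np.array([586.3,-192.9,100]);X=np.array([-.9304,.3665,0]);Y=np.array([-.3665,-.9304,0])
P=[c+X*a+Y*b+[0,0,z] for a,b,z in((145,70,45),(145,-70,45),(-145,-70,45),(63,-9,140))];print(((proj(d,P)-[x,y])*2.6).round().tolist())
E
```

```text
t: 20.75
ee_pos: [588.4, -190.4, 203.5]
orientation: [0.586, 3.086, 0.001]
ft_force: [0.6, 0.4, -5.3]
width: 17.8
t: 21.75
ee_pos: [588.4, -190.4, 203.6]
orientation: [0.586, 3.086, 0.001]
ft_force: [0.0, -0.2, -4.7]
width: 17.7
t 21.75 tcp [ 588.4 -190.4  203.6] yaw_y 68.48 tilt 0.04 q [-0.33  0.42  1.65  0.    1.07 -1.53] F [ 0.  -0.2 -4.7] w 17.7
[[362.0, 240.0], [278.0, 316.0], [54.0, 181.0], [257.0, 165.0]]
```

View pics/s9.png

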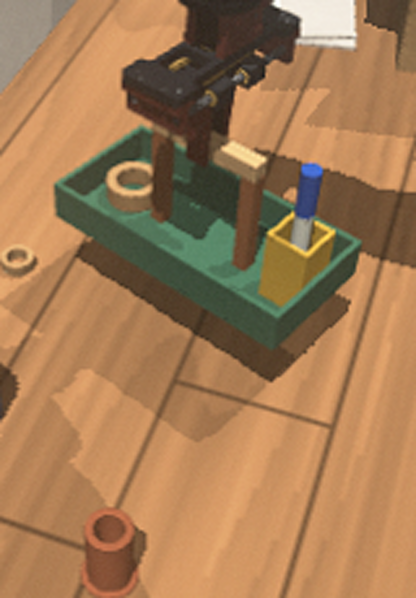

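The caddy is in the air: rim corners are at (360,242), (277,317) and (56,184), against (362,240), (278,316) and (54,181) predicted for level at 100 mm. The marker and tape are in, and the cup is upright. Handing in.

```bash
python3 -c "
from workcell import ctrl
print(ctrl.close_job())"
```

```text
the job is handed in; nothing more can be done
None
```

I pulled the marker out of the clay cup and stood it in the yellow slot. I then lifted the caddy by its handle bar to about 100 mm and handed the job in at about 22 s while holding it there. No verdict was reported.

- **Last checks:** The bar was held at 17.7 mm width, with about 5 N of load on the wrist and the arm steady over the last second. The rim corners were within 2–3 pixels (in the 2.6x enlarged picture) of a level caddy at 100 mm. The marker was in the slot, the tape roll was in the caddy, and the clay cup was standing upright. I did not measure the mug, bowl, tin or brush again at the end.
- **What went wrong:** My first grip on the bar closed on nothing (0.4 mm). The pictures showed the fingertips about 30 mm higher than the reported TCP and the given tip extent imply. I opened, went about 29 mm lower and gripped properly. I never found the cause of that disagreement. The marker was probably gripped higher on its cap than I intended, though the placing still worked.

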